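Free a stuck work stop and set it against the bar in the vise

TASK

The work stop beside the vise has been left overtightened: crack its star knob loose (anticlockwise) with a short firm twist and back it off until the stop slides freely, slide the stop along its slot until its screw just touches the end of the bar, and pinch the knob up firmly again so that the stop stays locked there, touching the bar. The bar is only lightly nipped in the vise, so do not push it along, and leave everything else on the bench where it is.

Things in the scene. Friction and masses are not known exactly. Their poses are not given: they have to be found in the camera images.
- plate: steel T-slot plate, 280 (x) by 340 (y) by 30 mm high, fixed on the bench; origin at the centre of its underside (on the bench); its three T-slots run along its y axis and the stop runs in the middle one, on the plate's own y axis
- vise: toolmaker's vise bolted to the plate, 73 mm wide (y), its jaws 100 mm above the bench; origin on the plate's top face under the middle of the jaw gap; the jaws run along y
- bar: bright square bar, 25 x 120 x 25 mm (x, y, z), lying along y in the vise jaws; origin at the centre of its underside, which is 78 mm above the bench; its end towards the stop is the face at y = -60 mm, which overhangs the vise. It is only nipped: a push of about 15 N along y slides it
- stop: the work stop: dark steel block 44 x 44 mm on a foot 56 (x) by 66 (y) mm, 80 mm high, standing on the plate; origin at the centre of its underside, on the plate's top face; it can only slide along y, its axes being parallel to the plate's (+y is towards the bar), and when slack needs about 3 N to slide
- stop_face (a point): point on the stop's +y face (22 mm from its axis, 60 mm above the plate, level with the bar) where its stop screw comes out. The screw, 11 mm thick with a rounded end (the solid stop_screw_c1, a ball of 5.5 mm radius), stands out towards the bar by somewhere between 8 and 26 mm, as somebody left it; that length is not measured
- knob_grip (a point): centre of the black seven-lobed star knob on top of the stop: a round of 44 mm diameter and 26 mm height, this point at its mid-height, 135 mm above the bench, on its vertical axis (the stop's own axis)
- knob (a joint): angle of the star knob in rad, growing anticlockwise seen from above (loosening). It starts overtightened somewhere between -0.08 and 0.04, where it takes 0.5 to 0.9 N m and so a firm grip to break loose; the stiffness fades as it is turned and above 0.3 it is slack and turns freely (0.05 N m) up to 3.0. Turning it back, it starts to bite at 0.3 and needs about 0.3 N m to reach 0.1 and 0.5 N m to reach 0.03. It is firmly tight below 0.12
- chuck_holder: bystander: drill chuck in a tool holder standing in a red ring (72 mm wide, 146 mm high); origin under its middle
- collet_holder: bystander: collet tool holder with a cutter, standing in a red ring (72 mm wide, 131 mm high); origin under its middle
- face_mill: bystander: face mill in a holder standing in a red ring (72 mm wide, 80 mm high); origin under its middle
- caliper: bystander: digital caliper lying on the bench (235 mm long); origin under its middle
- wrench: bystander: wrench lying on the bench (200 mm long); origin under its middle
- parallel: bystander: loose steel parallel (100 x 6 x 16 mm) standing on edge on the plate, on the far side of the stop; origin under its middle
- hex_key: bystander: hex key (110 x 26 mm, 8 mm thick) lying on the plate, on the robot's side of the stop; origin under its middle

How it is judged:
By the outcome, as a careful person would: the job done as asked, in the order asked, and still so for the second after the job is handed in, with the robot touching nothing.
It also fails if it takes over 45 s, if anything falls off the work surface, if the arm or the gripper's body presses on something with over 40 N, if the wrist force passes 120 N, or if a joint passes its speed limit or range.

ROBOT

A 6-joint arm with a two-finger parallel gripper is mounted at the origin on the work surface. World frame = base frame: x ahead of the robot, y to its left, z up, the work surface at z = 0. Lengths are in m, angles in rad, forces in N, time in s.
With the tool pointing down it reaches from about 0.25 to 0.725 m from the base axis. Payload 9.7 kg.
Tool frame: the origin (TCP) lies between the finger pads; the fingertips stand 11 mm ahead of it and the grasp point (between the pads) lies 8 mm behind it; z points along the fingers, y is the line along which they close (so a half turn about z gives the same grasp; the last joint's range is limited). The gripper opens to 85 mm and grips with 20 to 120 N. Pads are 22 mm wide; open, the fingers measure 114 mm over their backs; the gripper's body (76 mm by 85 mm) begins 54 mm behind the grasp point. The pads swing forward as they close: fully open they stand 13 mm farther back than shut.
Start: joints at [-1.104, 0.087, 0.176, 1.66, 0, 1.571], TCP at [0.248, -0.491, 0.242] pointing down, gripper open.
Joint ranges: [-3.13, 3.13], [-0.85, 1.81], [-1.15, 1.24], [-2.2, 2.28], [-1.44, 1.52], [-3.14, 3.14]. Speed limits (rad/s): [2.22, 2.22, 2.57, 3.14, 3.14, 3.14].

INTERFACE

Orientations are given as a unit quaternion [x, y, z, w].
In Python, from plant import bot, eyes gives the robot as it stands.
- The arm moves only by the shell command python3 -m crank 'ROWS'. ROWS is text: rows parted by semicolons, each of 7 numbers parted by spaces: the turn, a rotation vector about the tool's x, y, z in units of 360 degrees (1.0 is 360 degrees), then the shift along the tool's x, y, z in units of 0.8 m (1.0 is 0.8 m), then the opening, from -1 (shut) to 1 (fully open). A call has 1 to 10 rows; each row is the pose to reach, as a shift and turn from the pose commanded when the call began, along the tool's axes at that moment, turning the shorter way round; what a row does not reach only later rows make up. A row lasts 1/10 s, in which the tool goes at most 50 mm and 8.59 degrees, less where a joint would pass 70% of its speed; a pose out of reach is approached as far as the arm can. A call with a number of a shift or a turn outside -1 to 1 is refused whole. A call with a gripper value outside its range is refused whole. The fingers move at their own pace and stop on an object; the grip force is fixed at half the most. Time passes only in rows, so rows that repeat a pose let the fingers close. It gives the time, the measured TCP pose, the force, the opening and the grip force at its end, in the units of the state.
- bot.read_state(): the state, without advancing time (a new reading comes with each control period).
- eyes.get_image(name): name is "side" or "top"; returns the picture (400x640x3 uint8, blue, green, red); there is no depth.
- eyes.get_calibration(name): a dict with "K" (3x3 intrinsics, pixels), "k1" (the pictures are not rectified: a ray, as slopes to the right and down, at radius r is drawn at 1 + k1 r^2 times it, then the intrinsics apply), "xyz" and "orientation" of the camera in the world. Camera axes: x right, y down, z forward; pixel columns grow to the right and rows downward; lengths in m; the calibration is good to about 2 mm. A picture is of the moment at which its call begins. get_calibration takes no time and is no camera call.
- bot.close_job(): hands the job in; it is judged then, once.
The state is a dict: "clock": time; "joint_pos": joint angles; "joint_vel": joint speeds; "tau": joint torques, N m; "tool_pos": TCP position; "orientation": TCP orientation; "ft_force": force on the tool from outside, world axes, zero at the start; "torque": the same for the moment, N m; "grip_width": finger opening in m; "grip_force": force on a finger pad.
Only numpy, scipy, OpenCV 4.12 (cv2) and the standard library are available. Lean on these libraries where they do the work, as an engineer would, in place of code of your own. Each camera call takes 0.05 s, during which the arm holds its last target. There are 200 camera calls.

## Working session

There is one attempt and no reset: what is moved stays moved. The work goes in short steps, Python scripts to look and compute and a shell command to move; the robot and the scene stay as the last step left them, time stands still between calls to the robot, and variables do not carry over. Pictures are saved under pics/ and viewed, at most 13 in all, crops included, and the job is handed in when it is done.

```bash
mkdir -p pics; ls
python3 - <<'E'
from plant import bot, eyes
import cv2
for n in("side","top"):
    cv2.imwrite(f"pics/{n}0.png",eyes.get_image(n)); print(n,eyes.get_calibration(n))
print(bot.read_state())
E
```

```text
pics
side {'K': array([[455.97437473,   0.        , 322.13057041],
       [  0.        , 455.97437473, 201.01148233],
       [  0.        ,   0.        ,   1.        ]]), 'k1': -0.0462442215226531, 'xyz': array([-0.02641937,  0.73965964,  0.93830689]), 'orientation': array([-0.29896057,  0.86261565, -0.38595046,  0.13251061])}
top {'K': array([[449.45244715,   0.        , 319.83356541],
       [  0.        , 449.45244715, 202.5335539 ],
       [  0.        ,   0.        ,   1.        ]]), 'k1': -0.012582886745033989, 'xyz': array([0.42559843, 0.01630327, 1.20914592]), 'orientation': array([-0.70547552,  0.70608193, -0.04120966,  0.04532514])}
{'clock': 0.1, 'joint_pos': array([-1.10404383e+00,  8.74008874e-02,  1.75183060e-01,  1.65978902e+00,
        2.36892690e-05,  1.57076684e+00]), 'joint_vel': array([-6.93811400e-04, -2.22143426e-04,  1.73507579e-03, -5.92026355e-04,
       -8.71175135e-05, -7.48200631e-04]), 'tau': array([-2.25308504e-03, -5.21560693e+01,  4.65653586e+01,  1.61643990e-02,
       -1.59581140e-05,  2.46660625e-05]), 'tool_pos': array([ 0.2474102 , -0.49098877,  0.2416407 ]), 'orientation': array([ 9.72887552e-01,  2.31277852e-01, -1.28442240e-04, -5.91592876e-04]), 'ft_force': array([-0.38554501,  0.14510269,  0.3982251 ]), 'torque': array([-0.00658313,  0.00108992, -0.02624733]), 'grip_force': 0.0, 'grip_width': 0.08528718661137222}
```

View pics/side0.png

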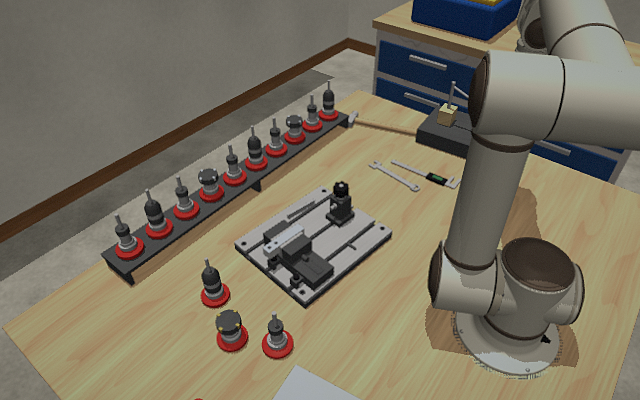

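View pics/top0.png

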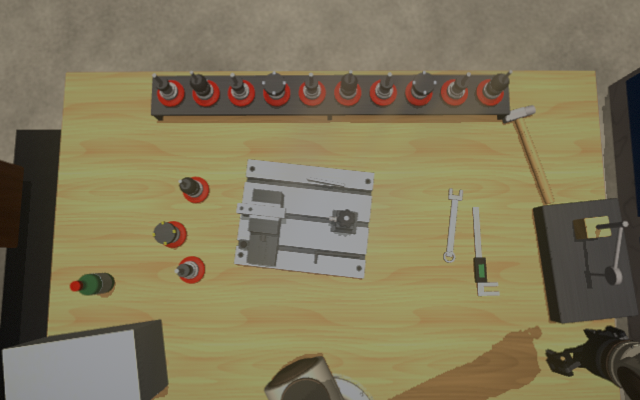

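The top view shows the plate with corners near (248,160), (373,172), (364,278) and (236,266). The knob is at about (346,219) and the bar at about (240–285, 210). The side view puts the knob at about (341,190). Next I'll segment and enlarge this area.

```bash
cat > h.py <<'E'
import numpy as np, cv2
from scipy.spatial.transform import Rotation as R
from plant import bot, eyes
def ray(n,u,v):
    c=eyes.get_calibration(n); d=np.array([c["k1"],0,0,0,0.])
    p=cv2.undistortPoints(np.array([[[u,v]]],float),c["K"],d)[0,0]
    return c["xyz"],R.from_quat(c["orientation"]).apply([p[0],p[1],1])
def onz(n,u,v,z):
    o,d=ray(n,u,v); return o+d*(z-o[2])/d[2]
def two(a,b):
    (o,d),(p,e)=ray("top",*a),ray("side",*b)
    s=np.linalg.lstsq(np.c_[d,-e],p-o,rcond=None)[0]
    x,y=o+s[0]*d,p+s[1]*e; return (x+y)/2,np.linalg.norm(x-y)
def proj(n,P):
    c=eyes.get_calibration(n); r=R.from_quat(c["orientation"]).inv()
    return cv2.projectPoints(np.atleast_2d(P).astype(float),r.as_rotvec(),-r.apply(c["xyz"]),c["K"],np.array([c["k1"],0,0,0,0.]))[0][:,0]
E
python3 - <<'E'
from h import *
t=cv2.imread("pics/top0.png"); s=cv2.imread("pics/side0.png")
cs=np.array([onz("top",*p,0.03)[:2] for p in[(248,160),(373,172),(364,278),(236,266)]]);print(cs,cs.mean(0))
e=cs[0]-cs[1]; f=cs[3]-cs[2]; print("yaw of plate y", [np.degrees(np.arctan2(-v[0],v[1])) for v in(e,f)])
print("knob",onz("top",346,219,.148),two((346,219),(341,187)))
a=cv2.resize(t[150:290,230:380],None,fx=4,fy=4,interpolation=2)
b=cv2.resize(s[170:310,230:400],None,fx=4,fy=4,interpolation=2)
cv2.imwrite("pics/tc.png",a);cv2.imwrite("pics/sc.png",b)
E
```

```text
[[ 0.68573132  0.21547601]
 [ 0.65251608 -0.11855703]
 [ 0.37368177 -0.09113312]
 [ 0.40455256  0.24143026]] [0.52912043 0.06180403]
yaw of plate y [np.float64(-5.678652397228342), np.float64(-5.3033848901977985)]
knob [ 0.51684525 -0.0394717   0.148     ] (array([ 0.51803229, -0.03958328,  0.13989903]), np.float64(0.0011638104845351877))
```

View pics/tc.png

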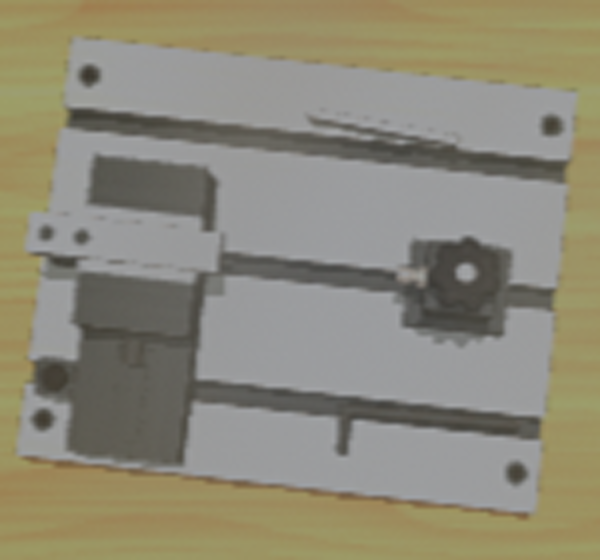

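View pics/sc.png

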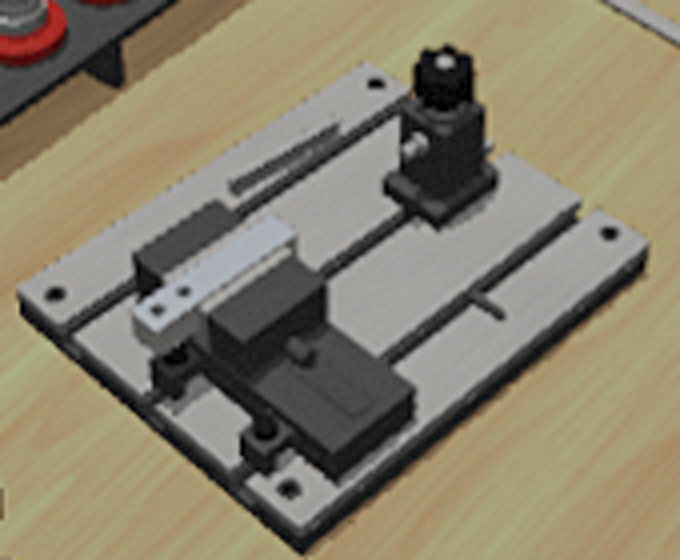

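```bash
cat >> h.py <<'E'
def rel(P):  # world target -> tool-axes shift, units of 0.8 m, from measured pose
    s=bot.read_state(); return R.from_quat(s["orientation"]).inv().apply(np.array(P)-s["tool_pos"])/0.8
def show():
    s=bot.read_state(); M=R.from_quat(s["orientation"]).as_matrix()
    print("t",round(s["clock"],2),"pos",s["tool_pos"].round(4),"yaw x",np.degrees(np.arctan2(M[1,0],M[0,0])).round(2),"F",s["ft_force"].round(1),"T",s["torque"].round(2),"w",round(s["grip_width"],4),"g",round(s["grip_force"],1),"q",s["joint_pos"].round(2))
E
python3 - <<'E'
from h import *
k=onz("top",346.5,217.75,.148); k2=two((346.5,217.75),(341,185.5))
be=[onz("top",*p,.103) for p in[(285.5,208),(284.7,217.5)]]
tip=onz("top",329.3,218.75,.09); ts=onz("side",230+402/4,170+152/4,.09)
c=np.array([.529,.0618]); u=np.array([np.sin(np.radians(5.5)),np.cos(np.radians(5.5))])
print(k,k2,be,tip,ts)
for p in (k,*be,tip,ts): print("along y",(p[:2]-c)@u,"across",(p[:2]-c)@[u[1],-u[0]])
print(rel([k[0],k[1],.22])); show()
E
```

```text
[ 0.51981336 -0.04067799  0.148     ] (array([ 0.5201087 , -0.04100925,  0.14329112]), np.float64(0.0002909762547784174)) [array([0.54819706, 0.10778214, 0.103     ]), array([0.52458313, 0.10955247, 0.103     ])] [ 0.52250229 -0.00082781  0.09      ] [0.52208723 0.00190138 0.09      ]
along y -0.1028867061612627 across 0.0006777323150764628
along y 0.04761040756749574 across 0.01470148444154299
along y 0.04710929122789705 across -0.008973410355657576
along y -0.06296226475585914 across -0.0004651822042940321
along y -0.060285423058561105 across -0.0011399145490465403
[ 0.55738472 -0.34940642  0.02748708]
t 0.1 pos [ 0.2474 -0.491   0.2416] yaw x 26.74 F [-0.4  0.1  0.4] T [-0.01  0.   -0.03] w 0.0853 g 0.0 q [-1.1   0.09  0.18  1.66  0.    1.57]
```

```bash
python3 -m crank '0 0 -0.12 0.557 -0.349 0.027 1;0 0 -0.12 0.557 -0.349 0.027 1;0 0 -0.12 0.557 -0.349 0.027 1;0 0 -0.12 0.557 -0.349 0.027 1;0 0 -0.12 0.557 -0.349 0.027 1;0 0 -0.12 0.557 -0.349 0.027 1;0 0 -0.12 0.557 -0.349 0.027 1;0 0 -0.12 0.557 -0.349 0.027 1;0 0 -0.12 0.557 -0.349 0.027 1;0 0 -0.12 0.557 -0.349 0.027 1' | tail -c 600
python3 -m crank '0 0 0 0 0 0 1;0 0 0 0 0 0 1'|tail -c 300
python3 -c "
from h import *
show();k=[.5199,-.0408,.127];print(rel(k))"
```

```text
clock: 1.1
tool_pos: [0.5068, -0.0617, 0.2215]
orientation: [0.819, 0.573, -0.0, -0.0]
ft_force: [1.1, -0.8, 0.3]
grip_width: 0.0856
grip_force: 0.0
clock: 1.3
tool_pos: [0.5063, -0.0627, 0.2211]
orientation: [0.819, 0.574, -0.001, -0.0]
ft_force: [-1.2, -0.3, -0.4]
grip_width: 0.0855
grip_force: 0.0
t 1.3 pos [ 0.5063 -0.0627  0.2211] yaw x 70.1 F [-1.2 -0.3 -0.4] T [-0.01 -0.01 -0.01] w 0.0855 g 0.0 q [-0.12 -0.01  0.03  1.62 -0.    1.8 ]
[0.03155218 0.00688194 0.11757471]
```

```bash
python3 -m crank '0 0 0 0.0315 0.007 0 1;0 0 0 0.0315 0.007 0.058 1;0 0 0 0.0315 0.007 0.058 1;0 0 0 0.0315 0.007 0.058 1'|tail -c 300
python3 - <<'E'
from h import *
show();print(rel([.5199,-.0408,.127]))
a=eyes.get_image("side");b=eyes.get_image("top")
cv2.imwrite("pics/c1.png",np.hstack([cv2.resize(a[130:250,280:400],None,fx=3,fy=3,interpolation=2),cv2.resize(b[160:280,290:410],None,fx=3,fy=3,interpolation=2)]))
E
```

```text
clock: 1.7
tool_pos: [0.5191, -0.043, 0.1756]
orientation: [0.82, 0.573, -0.001, -0.001]
ft_force: [-0.1, 1.3, 1.5]
grip_width: 0.0855
grip_force: 0.0
t 1.7 pos [ 0.5191 -0.043   0.1756] yaw x 69.86 F [-0.1  1.3  1.5] T [-0.03 -0.05 -0.03] w 0.0855 g 0.0 q [-0.08  0.   -0.04  1.53 -0.    1.84]
[2.98843180e-03 3.90398588e-05 6.07709836e-02]
```

View pics/c1.png

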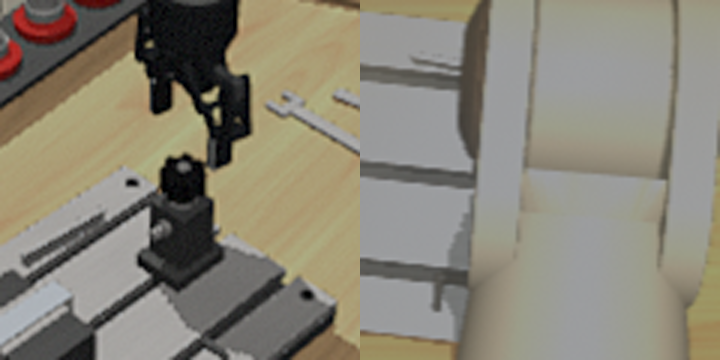

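The gripper straddles the knob: in the crop the knob is at (183,178), with a finger on each side. I'll go down and close.

```bash
python3 -m crank '0 0 0 0.001 0 0.03 1;0 0 0 0.001 0 0.061 1;0 0 0 0.001 0 0.061 1;0 0 0 0.001 0 0.061 1'|tail -c 300
python3 -c "
from h import *
show();print(rel([.5199,-.0408,.127]))"
```

```text
clock: 2.2
tool_pos: [0.5208, -0.0417, 0.1285]
orientation: [0.82, 0.573, 0.001, 0.001]
ft_force: [-0.8, -0.5, 0.4]
grip_width: 0.0855
grip_force: 0.0
t 2.2 pos [ 0.5208 -0.0417  0.1285] yaw x 69.91 F [-0.8 -0.5  0.4] T [-0.04  0.01  0.  ] w 0.0855 g 0.0 q [-0.08  0.01 -0.13  1.44 -0.    1.84]
[ 0.00064168 -0.0014992   0.00184174]
```

```bash
python3 -m crank '0 0 0 0 0 0 0.2;0 0 0 0 0 0 0;0 0 0 0 0 0 -0.1;0 0 0 0 0 0 -0.1;0 0 0 0 0 0 -0.1;0 0 0 0 0 0 -0.1;0 0 0 0 0 0 -0.1'
python3 -c "
from h import *
show();print(rel([.5199,-.0408,.127]))"
```

```text
clock: 2.9
tool_pos: [0.5181, -0.0405, 0.128]
orientation: [0.819, 0.573, -0.001, -0.002]
ft_force: [-17.8, 5.3, 14.7]
grip_width: 0.0428
grip_force: 60.1
t 2.9 pos [ 0.5181 -0.0405  0.128 ] yaw x 69.98 F [-17.8   5.3  14.7] T [0.89 3.36 0.05] w 0.0428 g 60.1 q [-0.08  0.01 -0.13  1.44  0.    1.84]
[0.00042234 0.00229728 0.00118066]
```

```bash
python3 -m crank '0 0 0 0 -0.002 -0.001 -0.1;0 0 0 0 -0.002 -0.001 -0.1;0 0 0 0 -0.002 -0.001 -0.1'>/dev/null
python3 -c "
from h import *
show()"
```

```text
t 3.2 pos [ 0.5179 -0.0403  0.128 ] yaw x 69.97 F [-8.3  1.5  4.9] T [ 0.44  1.57 -0.02] w 0.0427 g 62.2 q [-0.08  0.   -0.13  1.44  0.    1.84]
```

```bash
python3 -m crank '0 0 0 0 -0.0015 -0.0005 -0.1;0 0 -0.024 0 -0.0015 -0.0005 -0.1;0 0 -0.048 0 -0.0015 -0.0005 -0.1;0 0 -0.048 0 -0.0015 -0.0005 -0.1'>/dev/null
python3 - <<'E'
from h import *
show()
a=eyes.get_image("side");show()
cv2.imwrite("pics/c2.png",cv2.resize(a[130:250,280:400],None,fx=4,fy=4,interpolation=2))
E
```

```text
t 3.6 pos [ 0.5188 -0.0405  0.1278] yaw x 87.53 F [ 5.6 -0.5 -5.2] T [-0.22 -0.98  0.07] w 0.0425 g 61.8 q [-0.08  0.   -0.13  1.43 -0.    1.54]
t 3.65 pos [ 0.5188 -0.0405  0.1278] yaw x 87.31 F [ 4.3 -0.3 -4.4] T [-0.22 -0.98  0.06] w 0.0425 g 61.7 q [-0.08  0.   -0.13  1.43 -0.    1.54]
```

View pics/c2.png

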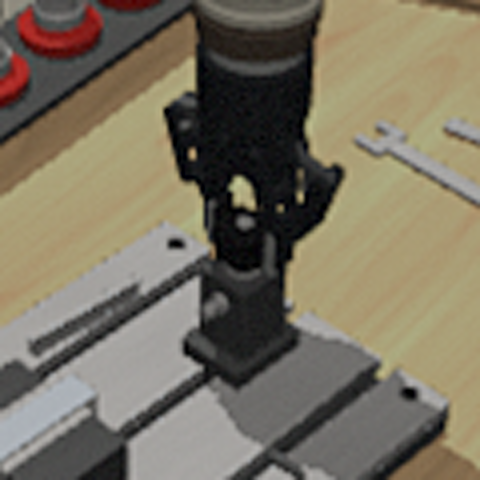

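The hand holds the knob well (crop (243,245)) and has turned 17°. The residual torque is about 0.06 N m, so the knob is loose or nearly so. I'll back it off further.

```bash
python3 -m crank '0 0 -0.024 0 0 0 -0.1;0 0 -0.048 0 0 0 -0.1;0 0 -0.048 0 0 0 -0.1;0 0 -0.048 0 0 0 -0.1'|grep -i clock
python3 - <<'E'
from h import *
show()
s=bot.read_state();M=R.from_quat(s["orientation"]).inv();u=np.array([np.sin(np.radians(5.5)),np.cos(np.radians(5.5)),0])
print("per 10mm",M.apply(u)*.01/.8)
E
```

```text
clock: 4.05
t 4.05 pos [ 0.5198 -0.0404  0.1278] yaw x 104.53 F [10.5  0.3 -7.9] T [-0.08 -2.04 -0.05] w 0.0422 g 61.9 q [-0.08  0.   -0.13  1.43  0.    1.24]
per 10mm [1.17436937e-02 4.28201496e-03 2.40538739e-06]
```

```bash
python3 -m crank '0 0 0 0 0.0018 0.001 -0.1;0 0 0 0.006 0.004 0.001 -0.1;0 0 0 0.012 0.006 0.001 -0.1;0 0 0 0.012 0.006 0.001 -0.1'|grep -i clock
python3 - <<'E'
from h import *
show()
a=eyes.get_image("side")
cv2.imwrite("pics/c3.png",cv2.resize(a[130:250,280:400],None,fx=4,fy=4,interpolation=2))
E
```

```text
clock: 4.45
t 4.45 pos [ 0.5211 -0.0292  0.1277] yaw x 104.52 F [5.1 0.7 1.5] T [ 0.09 -0.99 -0.08] w 0.0426 g 62.8 q [-0.06  0.   -0.13  1.43  0.    1.26]
```

View pics/c3.png

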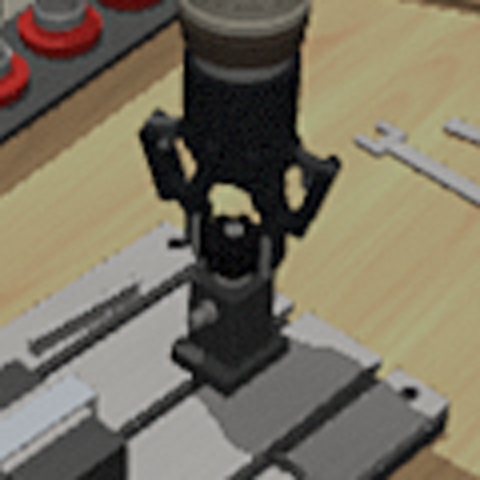

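The stop slid 11 mm with the hand; its foot has moved left in the crop. I'll continue 80 mm, to about 18 mm short of the bar.

```bash
python3 -m crank '0 0 0 0.012 0.005 0 -0.1;0 0 0 0.024 0.0095 0 -0.1;0 0 0 0.036 0.014 0 -0.1;0 0 0 0.048 0.018 0 -0.1;0 0 0 0.06 0.0225 0 -0.1;0 0 0 0.072 0.027 0 -0.1;0 0 0 0.084 0.0315 0 -0.1;0 0 0 0.094 0.035 0 -0.1;0 0 0 0.094 0.035 0 -0.1;0 0 0 0.094 0.035 0 -0.1'|grep -i clock
python3 - <<'E'
from h import *
show()
a=eyes.get_image("side")
cv2.imwrite("pics/c4.png",cv2.resize(a[170:290,240:390],None,fx=5,fy=5,interpolation=2))
E
```

```text
clock: 5.5
t 5.5 pos [0.5301 0.0511 0.1277] yaw x 104.55 F [ 9.6  1.3 -0.2] T [ 0.21 -1.81 -0.05] w 0.0421 g 62.7 q [ 0.1   0.03 -0.11  1.43  0.    1.41]
```

View pics/c4.png

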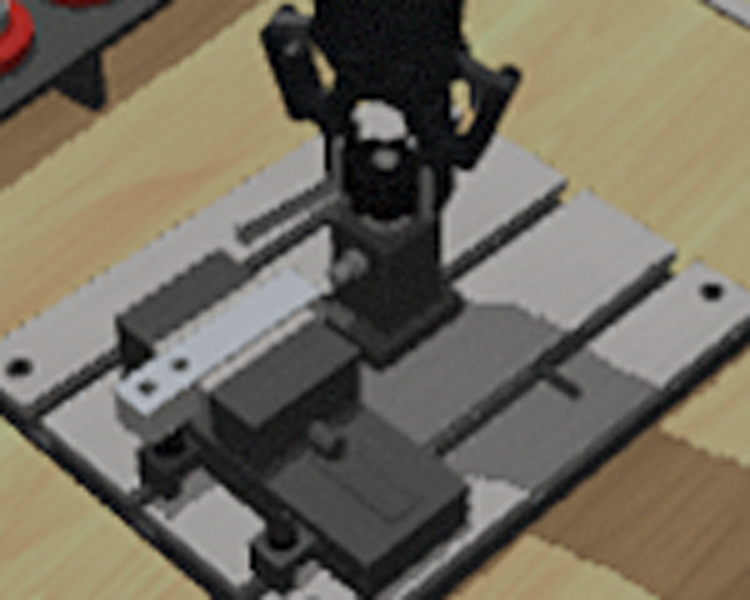

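The screw tip is at crop (333,274) and the bar end at about (325,295), so roughly 17 mm is left. I'll approach more carefully, also taking out the cross load.

```bash
python3 -m crank '0 0 0 0.003 0.003 0 -0.1;0 0 0 0.006 0.0042 0 -0.1;0 0 0 0.009 0.0053 0 -0.1;0 0 0 0.012 0.0063 0 -0.1;0 0 0 0.012 0.0063 0 -0.1;0 0 0 0.012 0.0063 0 -0.1'|grep -i clock
python3 - <<'E'
from h import *
show()
a=eyes.get_image("side");show()
cv2.imwrite("pics/c5.png",cv2.resize(a[200:250,280:350],None,fx=10,fy=10,interpolation=2))
E
```

```text
clock: 6.15
t 6.15 pos [0.5314 0.0612 0.1277] yaw x 104.52 F [4.2 0.3 4.5] T [-0.12 -0.69 -0.06] w 0.0424 g 63.1 q [ 0.11  0.04 -0.1   1.43  0.    1.43]
t 6.2 pos [0.5314 0.0612 0.1277] yaw x 104.52 F [3.9 0.1 5.4] T [-0.09 -0.71 -0.04] w 0.0424 g 63.1 q [ 0.11  0.04 -0.1   1.43  0.    1.43]
```

View pics/c5.png

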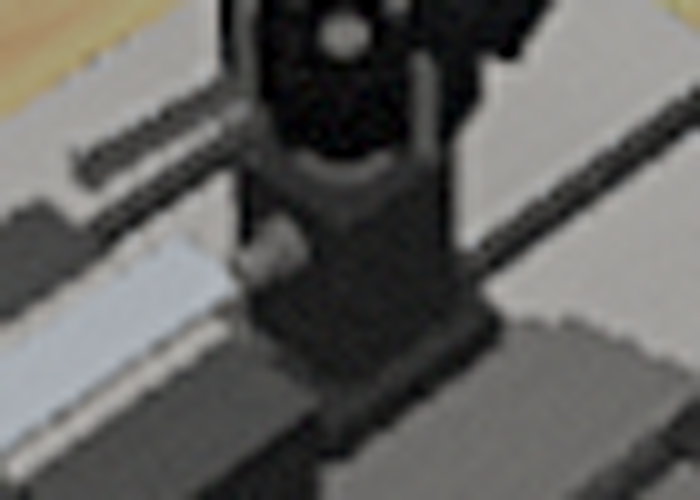

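The tip, at crop (245,265), is a few mm from the bar end. I'll creep forward in 0.7 mm steps with a force guard between them.

```bash
cat > chk.py <<'E'
from h import *
import sys
s=bot.read_state();F=s["ft_force"];u=np.array([np.sin(np.radians(5.5)),np.cos(np.radians(5.5)),0])
print(round(s["clock"],2),s["tool_pos"].round(4),F.round(1),"along",round(float(F@u),2)); sys.exit(F@u<-4.5)
E
c='python3 chk.py'
python3 -m crank '0 0 0 0.0008 0.0005 0 -0.1;0 0 0 0.0008 0.0005 0 -0.1' >/dev/null; $c &&
python3 -m crank '0 0 0 0.0008 0.0005 0 -0.1;0 0 0 0.0008 0.0005 0 -0.1' >/dev/null; $c &&
python3 -m crank '0 0 0 0.0008 0.0003 0 -0.1;0 0 0 0.0008 0.0003 0 -0.1' >/dev/null && $c &&
python3 -m crank '0 0 0 0.0008 0.0003 0 -0.1;0 0 0 0.0008 0.0003 0 -0.1' >/dev/null && $c &&
python3 -m crank '0 0 0 0.0008 0.0003 0 -0.1;0 0 0 0.0008 0.0003 0 -0.1' >/dev/null && $c &&
python3 -m crank '0 0 0 0.0008 0.0003 0 -0.1;0 0 0 0.0008 0.0003 0 -0.1' >/dev/null && $c
```

```text
6.4 [0.5314 0.0616 0.1277] [ 3.2 -2.4  5.7] along -2.04
6.4 [0.5314 0.0616 0.1277] [ 3.2 -2.4  5.7] along -2.04False
False
```

```bash
sed -i 's/sys.exit(F@u<-4.5)/sys.exit(int(F@u<-4.5))/' chk.py
c='python3 chk.py'
python3 -m crank '0 0 0 0.0008 0.0003 0 -0.1;0 0 0 0.0008 0.0003 0 -0.1' >/dev/null && $c &&
python3 -m crank '0 0 0 0.0008 0.0003 0 -0.1;0 0 0 0.0008 0.0003 0 -0.1' >/dev/null && $c &&
python3 -m crank '0 0 0 0.0008 0.0003 0 -0.1;0 0 0 0.0008 0.0003 0 -0.1' >/dev/null && $c &&
python3 -m crank '0 0 0 0.0008 0.0003 0 -0.1;0 0 0 0.0008 0.0003 0 -0.1' >/dev/null && $c &&
python3 -m crank '0 0 0 0.0008 0.0003 0 -0.1;0 0 0 0.0008 0.0003 0 -0.1' >/dev/null && $c &&
python3 -m crank '0 0 0 0.0008 0.0003 0 -0.1;0 0 0 0.0008 0.0003 0 -0.1' >/dev/null && $c
```

```text
6.6 [0.5315 0.0622 0.1277] [ 3.3 -2.3  5.6] along -1.95
6.8 [0.5316 0.0629 0.1277] [ 3.2 -2.6  5.7] along -2.31
7.0 [0.5317 0.0636 0.1277] [ 2.6 -2.5  5.7] along -2.2
7.2 [0.5317 0.0643 0.1277] [ 1.7 -2.2  5.8] along -1.98
7.4 [0.5318 0.0649 0.1277] [ 3.5 -2.5  4.7] along -2.2
7.6 [0.5319 0.0656 0.1277] [ 3.1 -1.9  5.4] along -1.57
```

Sliding friction reads a steady 2.2 N or so, which gives a clean baseline.

```bash
c='python3 chk.py'
python3 -m crank '0 0 0 0.0008 0.0003 0 -0.1;0 0 0 0.0008 0.0003 0 -0.1' >/dev/null && $c &&
python3 -m crank '0 0 0 0.0008 0.0003 0 -0.1;0 0 0 0.0008 0.0003 0 -0.1' >/dev/null && $c &&
python3 -m crank '0 0 0 0.0008 0.0003 0 -0.1;0 0 0 0.0008 0.0003 0 -0.1' >/dev/null && $c &&
python3 -m crank '0 0 0 0.0008 0.0003 0 -0.1;0 0 0 0.0008 0.0003 0 -0.1' >/dev/null && $c &&
python3 -m crank '0 0 0 0.0008 0.0003 0 -0.1;0 0 0 0.0008 0.0003 0 -0.1' >/dev/null && $c &&
python3 -m crank '0 0 0 0.0008 0.0003 0 -0.1;0 0 0 0.0008 0.0003 0 -0.1' >/dev/null && $c &&
python3 -m crank '0 0 0 0.0008 0.0003 0 -0.1;0 0 0 0.0008 0.0003 0 -0.1' >/dev/null && $c &&
python3 -m crank '0 0 0 0.0008 0.0003 0 -0.1;0 0 0 0.0008 0.0003 0 -0.1' >/dev/null && $c &&
python3 -m crank '0 0 0 0.0008 0.0003 0 -0.1;0 0 0 0.0008 0.0003 0 -0.1' >/dev/null && $c &&
python3 -m crank '0 0 0 0.0008 0.0003 0 -0.1;0 0 0 0.0008 0.0003 0 -0.1' >/dev/null && $c
```

```text
7.8 [0.532  0.0663 0.1277] [ 3.5 -1.6  6.3] along -1.27
8.0 [0.532  0.067  0.1277] [ 3.3 -1.6  4.7] along -1.29
8.2 [0.5321 0.0677 0.1277] [ 2.1 -1.4  5.8] along -1.17
8.4 [0.5322 0.0683 0.1277] [ 3.  -2.7  5.1] along -2.42
8.6 [0.5323 0.069  0.1277] [ 3.  -3.   5.1] along -2.74
8.8 [0.5323 0.0697 0.1277] [ 3.4 -3.3  6.2] along -2.92
9.0 [0.5324 0.0701 0.1276] [ 2.9 -4.5  5.6] along -4.19
9.2 [0.5324 0.0702 0.1277] [ 2.1 -7.1  6.9] along -6.84
```

Contact: the force has risen to 6.8 N, of which about 4.5 N is on the bar, after roughly 111 mm of travel, as expected. I'll turn back through the slack and watch the forces.

```bash
python3 -m crank '0 0 0.014 0 0 0 -0.1;0 0 0.028 0 0 0 -0.1;0 0 0.028 0 0 0 -0.1' >/dev/null; python3 chk.py; python3 -c "
from h import *
show()
M=R.from_quat(bot.read_state()['orientation']).inv();t=np.radians(5.5)
print('per mm along',M.apply([np.sin(t),np.cos(t),0])/800,'across',M.apply([np.cos(t),-np.sin(t),0])/800)"
```

```text
9.5 [0.5318 0.0701 0.1277] [-0.8 -7.7  7.9] along -7.77
t 9.5 pos [0.5318 0.0701 0.1277] yaw x 94.21 F [-0.8 -7.7  7.9] T [-1.6   0.15 -0.06] w 0.0429 g 63.5 q [ 0.13  0.04 -0.09  1.44 -0.    1.63]
per mm along [ 1.23209058e-03  2.10826112e-04 -2.27014343e-06] across [-2.10825522e-04  1.23209267e-03  5.13876134e-07]
```

```bash
python3 -m crank '0 0 0.014 0 -0.0006 -0.0005 -0.1;0 0 0.028 0 -0.0006 -0.0005 -0.1;0 0 0.04 0 -0.0006 -0.0005 -0.1;0 0 0.04 0 -0.0006 -0.0005 -0.1' >/dev/null; python3 chk.py; python3 -c "
from h import *
show()"
```

```text
9.9 [0.5309 0.0701 0.1278] [-2.9 -7.2  6.7] along -7.49
t 9.9 pos [0.5309 0.0701 0.1278] yaw x 79.83 F [-2.9 -7.2  6.7] T [-1.44  0.39 -0.33] w 0.0428 g 63.4 q [ 0.13  0.04 -0.09  1.44 -0.    1.88]
```

```bash
python3 -m crank '0 0 0.01 0 -0.0003 0 -0.1;0 0 0.016 0 -0.0003 0 -0.1;0 0 0.016 0 -0.0003 0 -0.1;0 0 0.016 0 -0.0003 0 -0.1' >/dev/null; python3 chk.py; python3 -c "
from h import *
show()"
```

```text
10.3 [0.5306 0.0702 0.1279] [-3.7 -7.2  8.3] along -7.55
t 10.3 pos [0.5306 0.0702 0.1279] yaw x 74.23 F [-3.7 -7.2  8.3] T [-1.42  0.71 -0.  ] w 0.0422 g 63.6 q [ 0.13  0.04 -0.09  1.44 -0.    1.98]
```

```bash
python3 -m crank '0 0 0.004 0 0 0 -0.1;0 0 0.004 0 0 0 -0.1' >/dev/null
python3 - <<'E'
from h import *
show(); print(bot.read_state()["tau"].round(2))
a=eyes.get_image("side");show();print(bot.read_state()["tau"].round(2))
cv2.imwrite("pics/c6.png",cv2.resize(a[190:250,275:355],None,fx=10,fy=10,interpolation=2))
E
```

```text
t 10.5 pos [0.5305 0.0702 0.1279] yaw x 72.78 F [-3.8 -7.1  9.2] T [-1.46  0.76  0.25] w 0.0422 g 63.6 q [ 0.13  0.04 -0.09  1.44 -0.    2.  ]
[  3.37 -44.86  44.56  -2.04   1.83   0.55]
t 10.55 pos [0.5305 0.0702 0.1279] yaw x 72.81 F [-4.  -6.8  8.2] T [-1.42  0.76  0.25] w 0.0424 g 63.6 q [ 0.13  0.04 -0.09  1.44 -0.    2.  ]
[  3.39 -44.87  44.56  -2.04   1.82   0.34]
```

View pics/c6.png

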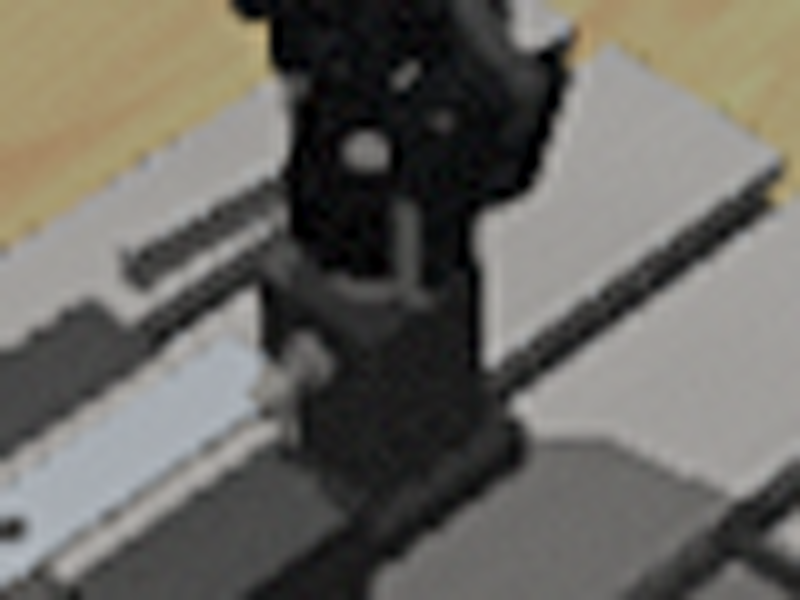

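```bash
for i in 1; do python3 -m crank '0 0 0.005 0 0 0 -0.1;0 0 0.005 0 0 0 -0.1' >/dev/null; python3 -c "
from h import *
show();print(bot.read_state()['tau'][5])"; python3 -m crank '0 0 0.005 0 0 0 -0.1;0 0 0.005 0 0 0 -0.1' >/dev/null; python3 -c "
from h import *
show();print(bot.read_state()['tau'][5])"; done
```

```text
t 10.75 pos [0.5304 0.0703 0.128 ] yaw x 70.98 F [-5.  -7.2  8.7] T [-1.37  0.92  0.3 ] w 0.0425 g 63.7 q [ 0.13  0.04 -0.09  1.44 -0.    2.04]
0.636497363448143
t 10.95 pos [0.5303 0.0703 0.128 ] yaw x 69.18 F [-6.3 -7.2  9.3] T [-1.38  1.05  0.18] w 0.0423 g 63.7 q [ 0.13  0.04 -0.09  1.44 -0.    2.07]
0.4889230616390705
```

```bash
p(){ python3 -c "
from h import *
s=bot.read_state();show();print(s['tau'][5].round(2))"; }
python3 -m crank '0 0 0.005 0 0 0 -0.1' >/dev/null;p
python3 -m crank '0 0 0.005 0 0 0 -0.1' >/dev/null;p
python3 -m crank '0 0 0 0 0 0 -0.1' >/dev/null;p
python3 -m crank '0 0 0 0 0 0 -0.1' >/dev/null;p
```

```text
t 11.05 pos [0.5302 0.0704 0.1281] yaw x 67.46 F [-5.8 -6.5 11.9] T [-1.4   1.3   1.03] w 0.0423 g 63.8 q [ 0.13  0.04 -0.09  1.44 -0.    2.1 ]
0.26
t 11.15 pos [0.5301 0.0704 0.1281] yaw x 65.63 F [-8.1 -7.7 11.9] T [-1.36  1.44  1.23] w 0.0426 g 63.8 q [ 0.13  0.04 -0.09  1.44 -0.    2.13]
0.63
t 11.25 pos [0.5301 0.0704 0.1281] yaw x 65.61 F [-7.4 -6.1 10.4] T [-1.34  1.33  0.55] w 0.0429 g 63.8 q [ 0.13  0.04 -0.09  1.44 -0.    2.13]
0.87
t 11.35 pos [0.5301 0.0704 0.1281] yaw x 65.64 F [-6.3 -6.7 11.4] T [-1.27  1.29  0.45] w 0.0427 g 63.8 q [ 0.13  0.04 -0.09  1.44 -0.    2.13]
0.48
```

The torque peaked at about 1 N m and settled at 0.5 N m, so the knob is tight. I'll release, lift and check.

```bash
python3 -m crank '0 0 0 0 0 0 0.3;0 0 0 0 0 0 1;0 0 0 0 0 0 1;0 0 0 0 0 0 1;0 0 0 0 0 0 1;0 0 0 0 0 0 1;0 0 0 0 0 0 1' >/dev/null; python3 -c "
from h import *
show()"
python3 -m crank '0 0 0 0 0 -0.03 1;0 0 0 0 0 -0.07 1;0 0 0 0 0 -0.12 1;0 0 0 -0.06 0 -0.15 1;0 0 0 -0.12 0 -0.15 1;0 0 0 -0.18 0 -0.15 1;0 0 0 -0.24 0 -0.15 1;0 0 0 -0.3 0 -0.15 1;0 0 0 -0.36 0 -0.15 1;0 0 0 -0.4 0 -0.15 1' >/dev/null
python3 - <<'E'
from h import *
show()
a=eyes.get_image("side");b=eyes.get_image("top")
cv2.imwrite("pics/side7.png",a);cv2.imwrite("pics/top7.png",b)
cv2.imwrite("pics/c7.png",np.vstack([np.hstack([cv2.resize(x[r:r+40,c:c+60],None,fx=6,fy=6,interpolation=2) for x,r,c in((b,195,270),(a,205,280))]),np.hstack([cv2.resize(x[195:235,230:290],None,fx=6,fy=6,interpolation=2) for x in(cv2.imread("pics/top0.png"),b)])]))
E
```

```text
t 12.05 pos [0.5312 0.0708 0.1273] yaw x 65.63 F [-0.4  0.6 -0.2] T [ 0.02 -0.02  0.02] w 0.0852 g 0.0 q [ 0.13  0.04 -0.09  1.44  0.    2.13]
t 13.05 pos [ 0.3977 -0.2229  0.2476] yaw x 65.54 F [-0.4  0.2  0.4] T [ 0.03 -0.08 -0.02] w 0.0855 g 0.0 q [-0.51 -0.14 -0.03  1.67 -0.    1.49]
```

View pics/c7.png

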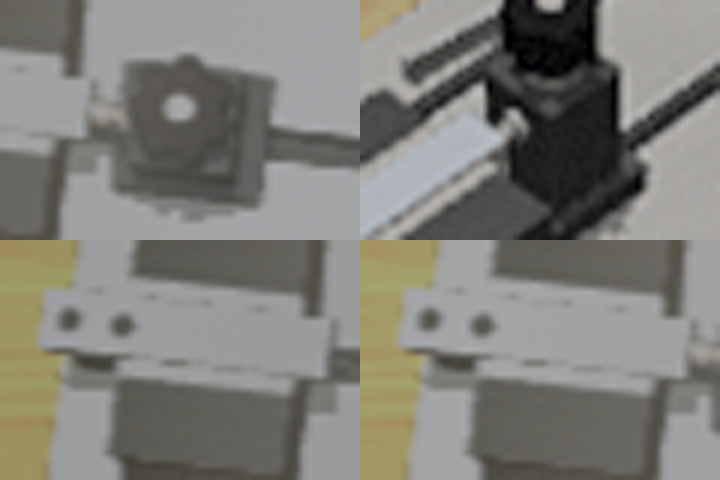

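The screw end meets the bar face in both views, and the bar's position in the before and after crops is unchanged. As a last check I'll compare the knob's lobe phase before and after.

Run:
```python
from h import *
t=np.radians(5.5); k0=np.array([.5198,-.0407]); k1=k0+.1112*np.array([np.sin(t),np.cos(t)])
a=np.linspace(0,2*np.pi,252,endpoint=False)
for n in("top","side"):
  for f,k in((0,k0),(7,k1)):
    im=cv2.cvtColor(cv2.imread(f"pics/{n}{f}.png"),6).astype(np.float32)
    # recentre on the bright hub of the knob
    c=proj(n,[*k,.148])[0]; x,y=c.round().astype(int); w=im[y-5:y+6,x-5:x+6].copy(); w=np.clip(w-np.percentile(w,80),0,None)
    yy,xx=np.mgrid[-5:6,-5:6]; c2=np.array([x+(w*xx).sum()/w.sum(),y+(w*yy).sum()/w.sum()])
    kc=onz(n,*c2,.148)[:2]; out=[]
    for r in(.018,.0195,.021,.0225):
      P=proj(n,np.c_[kc[0]+r*np.cos(a),kc[1]+r*np.sin(a),np.full(252,.148)]).astype(np.float32)
      v=cv2.remap(im,P[:,:1],P[:,1:],cv2.INTER_LINEAR)[:,0]; h=(v*np.exp(-7j*a)).mean(); out.append((round(abs(h),1),round(-np.angle(h)/7,3)))
    print(n,f,kc.round(4),out)
```

```text
top 0 [ 0.5199 -0.0395] [(np.float64(1.0), np.float64(0.3)), (np.float64(3.1), np.float64(0.316)), (np.float64(4.5), np.float64(0.318)), (np.float64(3.3), np.float64(0.322))]
top 7 [0.5324 0.0708] [(np.float64(1.1), np.float64(0.246)), (np.float64(2.8), np.float64(0.24)), (np.float64(3.8), np.float64(0.249)), (np.float64(2.4), np.float64(0.288))]
side 0 [ 0.5307 -0.0493] [(np.float64(1.2), np.float64(-0.241)), (np.float64(1.6), np.float64(-0.344)), (np.float64(2.3), np.float64(-0.355)), (np.float64(1.8), np.float64(-0.345))]
side 7 [0.5378 0.0616] [(np.float64(3.9), np.float64(0.331)), (np.float64(2.3), np.float64(0.261)), (np.float64(1.8), np.float64(0.027)), (np.float64(3.2), np.float64(-0.1))]
```

The lobes now stand 0.07 rad further clockwise than at the start, matching the hand's travel. The knob didn't slip in the grip and is firmly tight.

```bash
python3 -c "
from plant import bot
print(bot.close_job())"
```

```text
the job is handed in; nothing more can be done
None
```

The job is handed in at about 13 s: I cracked the knob loose, slid the stop about 111 mm until its screw touched the bar, and tightened it again to about 0.07 rad past its starting angle; the pictures show the bar unmoved and the robot clear.

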